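# Rebuild the caddy stem and turn the ball dish over it

### The job

Thread the wide collar and then the narrow collar down onto the shoe-care caddy's post, each fully home. Then take the dish by its handle bar, lift it straight up off its mat before turning it, carry it level over the post and turn it a quarter turn (either way) from how it stood, keeping the loose steel ball in the middle of it all the while. Finish while still holding the dish there, level and still, a few centimetres clear above the post so that I can fit a pad beneath it, and leave the jar, tin, brush and shoe horn where they are.

Things in the scene. Friction and masses are not known exactly. Their poses are not given: they have to be found in the camera images.
- caddy: Fixed green plastic caddy base: a square tray 150 x 150 mm with walls 4 mm thick and 20 mm high, floor 6 mm thick, and an upright post in its centre. Origin: centre of its underside, on the table top; z up, x and y along its sides.
- post_top (a point): The top of the caddy's post, on its axis, 72 mm above the table. The post is 16 mm in diameter and 66 mm tall above the tray floor; its last 6 mm taper to 9 mm.
- post_foot (a point): The foot of the post, on its axis, at the tray's floor (6 mm above the table).
- wide_collar_center (a point): Centre (half-way up, on the axis) of the wide collar: a green plastic ring 60 mm in outer diameter, 30 mm tall, with a 22 mm hole right through; stands loose on the table, axis upright. About 60 g. Home: resting on the tray floor round the post (its centre 21 mm above the table).
- narrow_collar_center (a point): Centre (half-way up, on the axis) of the narrow collar: a green plastic ring 42 mm in outer diameter, 30 mm tall, with a 22 mm hole right through; stands loose on the table, axis upright. About 30 g. Home: resting on the wide collar round the post (its centre 51 mm above the table).
- mat: Fixed square cork mat 130 x 130 x 4 mm under the dish. Origin: centre of its underside; z up. The dish starts with its handle bar along the mat's x axis.
- dish_bar (a point): Centre of the dish's handle bar: a straight level wooden bar 72 mm long (along this point's x axis), 12 mm wide (along y) and 16 mm tall, at the top of a wire hoop that rises from two opposite points of the rim. It lies 80 mm above the dish's underside, straight above its middle and its centre of mass; z up.
- dish_middle (a point): The lowest point of the dish's inside, in its middle: 6 mm above the dish's underside, 74 mm straight below the bar's centre; axes as dish_bar.
- dish: The loose aluminium dish with its hoop, about 160 g: round, 120 mm across, 22 mm high at the rim; its inside is a shallow cone (slope about 7 degrees), lowest in the middle. Origin: centre of its underside; axes as dish_bar.
- ball_center (a point): Centre of the loose steel ball, 24 mm in diameter, 55 g, lying in the middle of the dish; it is free to roll and is kept in the middle only by the dish's slope, so quick starts and stops or tilting send it off.
- wide_collar: The wide collar; origin: centre of its underside.
- narrow_collar: The narrow collar; origin: centre of its underside.
- jar: Bystander: small glass jar with a screw lid, 56 mm across, 75 mm tall, beyond the caddy. Origin: centre of its underside.
- tin: Bystander: flat round aluminium polish tin, 84 mm across, 30 mm tall, beyond the caddy. Origin: centre of its underside.
- brush: Bystander: suede brush with wooden back, 50 x 130 x 38 mm, at the far right. Origin: centre of its underside.
- horn: Bystander: flat wooden shoe horn, about 194 mm long, 38 mm wide, 8 mm thick, at the far left. Origin: on its underside, near its middle.

How it is judged:
On the way, in this order (a step that is already met when the one before it is completed fails the run):
1. the wide collar is fully home on the post and let go (horizontal distance between wide_collar_center and post_foot below 0.006 m and z of wide_collar_center in the frame of caddy between 0.017 and 0.0245 m and contact force between the fingers and wide_collar below 0.1 N), for 0.2 s.
2. the narrow collar is fully home on top of it and let go (horizontal distance between each of wide_collar_center, narrow_collar_center and post_foot below 0.006 m and z of wide_collar_center in the frame of caddy between 0.017 and 0.0245 m and z of narrow_collar_center in the frame of caddy between 0.047 and 0.055 m and contact force between the fingers and narrow_collar below 0.1 N), for 0.2 s.
3. the dish is lifted off its mat, not yet turned, with the ball in the middle (horizontal distance between ball_center and dish_middle below 0.01 m and z of ball_center in the frame of dish_middle below 0.018 m and z of dish_middle in the frame of mat above 0.025 m and angle between the x axis of dish_bar and the x axis of mat, either way round below 0.35 rad and contact force between the fingers and dish above 1 N), for 0.1 s.
At the end, for the whole second after the job is handed in: Collars home on the post, wide below (6 mm off axis, 4 mm in height). Dish held in the fingers, still, touching nothing else: within 25 mm of the post axis, 8 to 120 mm above it, tilt under 0.10 rad, turned a quarter (within 0.17 rad), ball within 10 mm of the middle (horizontal distance between each of wide_collar_center, narrow_collar_center and post_foot below 0.006 m and z of wide_collar_center in the frame of caddy between 0.017 and 0.0245 m and z of narrow_collar_center in the frame of caddy between 0.047 and 0.055 m and horizontal distance between ball_center and dish_middle below 0.01 m and z of ball_center in the frame of dish_middle below 0.018 m and horizontal distance between dish_middle and post_top below 0.025 m and z of dish_middle in the frame of post_top between 0.014 and 0.126 m and angle between dish_middle's own z axis and vertical below 0.1 rad and angle between the x axis of dish_bar and the y axis of mat, either way round below 0.17 rad and contact force between the fingers and dish above 1 N and linear speed of dish below 0.03 m/s and angular speed of dish below 0.4 rad/s and contact force between dish and caddy below 0.1 N and contact force between dish and wide_collar below 0.1 N and contact force between dish and narrow_collar below 0.1 N); the arm keeps its last pose, push and grip.
It fails at once if the ball strays more than 25 mm from the middle of the dish (distance between ball_center and dish_middle above 0.0305 m).
It fails at once if the dish is tilted more than 0.2 rad (angle between dish_middle's own z axis and vertical above 0.2 rad).
It fails at once if a bystander is moved more than 30 mm (distance of any of jar, tin, brush, horn from where it was at the start of the episode above 0.03 m).
It also fails if it takes over 72 s, if anything falls off the work surface, if the arm or the gripper's body presses on something with over 40 N, if the wrist force passes 120 N, or if a joint passes its speed limit or range.

### The arm

A 7-joint arm with a two-finger parallel gripper is mounted at the origin on the work surface. World frame = base frame: x ahead of the robot, y to its left, z up, the work surface at z = 0. Lengths are in m, angles in rad, forces in N, time in s.
With the tool pointing down it reaches from about 0.425 to 0.875 m from the base axis. Payload 4.7 kg.
Tool frame: the origin (TCP) lies at the very end of the fingers, on their centre line; the grasp point (between the pads) lies 19 mm behind it; z points along the fingers, y is the line along which they close (so a half turn about z gives the same grasp; the last joint's range is limited). The gripper opens to 87 mm and grips with 3 to 60 N. Pads are 19 mm wide; open, the fingers measure 117 mm over their backs; the gripper's body (75 mm by 190 mm) begins 51 mm behind the grasp point.
Start: joints at [1.315, 0.321, -0.07, 1.45, 0.023, 1.371, -0.057], TCP at [0.173, -0.627, 0.223] pointing down, gripper open.
Joint ranges: [-2.86, 2.86], [-0.3, 2.09], [-1.38, 1.24], [0.06, 2.45], [-1.56, 4.7], [0.09, 2.05], [-2.69, 2.69]. Speed limits (rad/s): [2.57, 2.57, 3.14, 3.14, 3.14, 3.14, 3.14].

### API

Orientations are given as a rotation vector (axis times angle).
In Python, from bench import ctrl, imaging, ticket gives the robot as it stands.
- The arm moves only by the tool jog_arm, never from a script. Its argument "rows" is text: rows parted by semicolons, each of 7 numbers parted by spaces: the shift along the tool's x, y, z in cm, then the turn, a rotation vector about the tool's x, y, z in rad, then the closure, from -1 (fully open) to 1 (shut), so that 0 is half open. A call has 1 to 5 rows; each row shifts and turns the commanded pose from where the row before left it, along the tool's axes as they then stand; what a row does not reach is not made up. A row lasts 1/8 s, in which the tool goes at most 62.5 mm and 10.7 degrees, less where a joint would pass 70% of its speed; a pose out of reach is approached as far as the arm can. A call with a gripper value outside its range is refused whole. The fingers move at their own pace and stop on an object; "force" is the grip in N (left out, the last holds). Time passes only in rows, so rows that do not move let the fingers close. It gives the time, the measured TCP pose, the force, the opening and the grip force at its end, in the units of the state.
- ctrl.get_state(): the state, without advancing time (a new reading comes with each control period).
- imaging.get_image(name): name is "scene" or "top"; returns a dict with "img" (420x560x3 uint8, blue, green, red), "vertical_fov" (degrees; the focal length in pixels is half the picture's height over the tangent of half this angle, whatever the lens; pixels are square), "cx", "cy" (the principal point, pixels), "origin" and "orientation" of the camera in the world. Camera axes: x right, y down, z forward; pixel columns grow to the right and rows downward; lengths in m; the calibration is good to about 2 mm. A picture is of the moment at which its call begins. There is no depth.
- ticket.close_job(): hands the job in; it is judged then, once.
The state is a dict: "time": time; "joint_positions": joint angles; "qd": joint speeds; "joint_torque": joint torques, N m; "position": TCP position; "tool_rot": TCP orientation; "ft_force": force on the tool from outside, world axes, zero at the start; "torque": the same for the moment, N m; "grip_width": opening from 0.0 (shut) to 1.0 (fully open); "grip_force": force on a finger pad.
Only numpy, scipy, OpenCV 4.12 (cv2) and the standard library are available. Lean on these libraries where they do the work, as an engineer would, in place of code of your own. Each camera call takes 0.05 s, during which the arm holds its last target. There are 200 camera calls.

## Working session

There is one attempt and no reset: what is moved stays moved. The work goes in short steps, Python scripts to look and compute and a tool call to move; the robot and the scene stay as the last step left them, time stands still between calls to the robot, and variables do not carry over. Pictures are saved under pics/ and viewed, at most 10 in all, crops included, and the job is handed in when it is done.

Besides the shell and the picture viewer there is one more tool, called after "Call:" by a JSON object that holds its "method" and its "body", one argument or row to a line. jog_arm: Moves the arm, as the interface text tells. Its arguments: {"type":"object","properties":{"rows":{"type":"string"},"force":{"type":"number"}},"required":["rows"]}

```bash
mkdir -p pics; ls; python3 - <<'E'
from bench import ctrl, imaging
import cv2, numpy as np
s=ctrl.get_state(); print({k:np.round(v,3) for k,v in s.items()})
for n in("scene","top"):
    d=imaging.get_image(n); cv2.imwrite(f"pics/{n}0.png",d["img"])
    print(n,{k:v for k,v in d.items() if k!="img"})
E
```

```text
pics
{'time': np.float64(0.0), 'joint_positions': array([ 1.315,  0.322, -0.07 ,  1.452,  0.023,  1.371, -0.057]), 'qd': array([ 0.002,  0.001,  0.001,  0.   , -0.002, -0.   ,  0.001]), 'joint_torque': array([-1.0000e-03, -4.9128e+01, -4.0400e-01, -3.1253e+01, -6.4000e-02,
        4.4000e-02,  0.0000e+00]), 'position': array([ 0.173, -0.626,  0.221]), 'tool_rot': array([-3.111e+00, -4.220e-01,  1.000e-03]), 'ft_force': array([-0.793,  0.688,  0.557]), 'torque': array([-0.032, -0.004, -0.034]), 'grip_force': np.float64(0.0), 'grip_width': np.float64(1.0)}
scene {'vertical_fov': 42.378041823805084, 'cx': 280.86009313359796, 'cy': 201.28582651729948, 'origin': array([ 1.30519623, -0.01498476,  0.99723268]), 'orientation': array([-1.81149731, -1.88109473,  0.61395251])}
top {'vertical_fov': 57.86175487907527, 'cx': 273.1084524283996, 'cy': 213.3193418598471, 'origin': array([ 0.50987376, -0.02769044,  0.99116063]), 'orientation': array([-2.15231929,  2.19210443, -0.12505039])}
```

View pics/scene0.png

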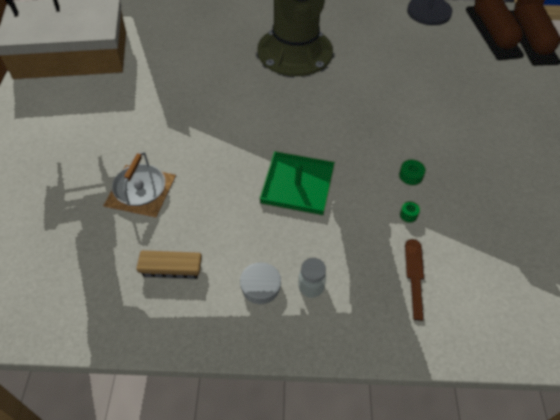

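View pics/top0.png

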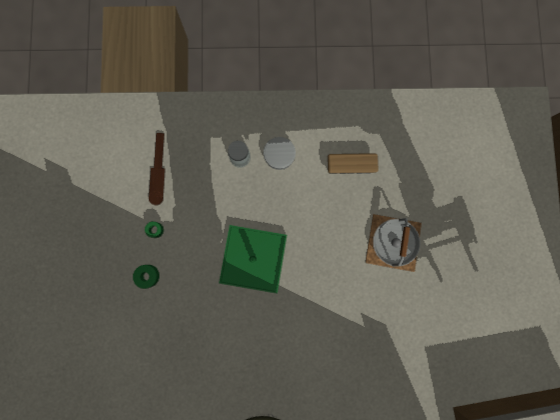

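Scene view: caddy near (298,183), wide collar (412,172), narrow collar (410,211), dish (138,187) with its bar near (133,167). Top view: caddy (253,260) with post tip near (243,232), wide collar (145,276), narrow collar (153,229), dish (397,242) with bar near (404,238), and horn directly ahead of the collars.

```bash
cat > h.py <<'E'
import numpy as np, cv2
from scipy.spatial.transform import Rotation as R
from bench import ctrl, imaging
def cam(n): return imaging.get_image(n)
def ray(d,u,v):
    f=d["img"].shape[0]/2/np.tan(np.radians(d["vertical_fov"])/2)
    r=R.from_rotvec(d["orientation"]).apply([(u-d["cx"])/f,(v-d["cy"])/f,1.]); return np.array(d["origin"]),r/np.linalg.norm(r)
def onz(d,u,v,z):
    o,r=ray(d,u,v); return o+r*(z-o[2])/r[2]
def proj(d,p):
    f=d["img"].shape[0]/2/np.tan(np.radians(d["vertical_fov"])/2)
    q=R.from_rotvec(d["orientation"]).inv().apply(np.array(p)-d["origin"]); return np.array([d["cx"]+f*q[0]/q[2],d["cy"]+f*q[1]/q[2]])
def tri(d1,p1,d2,p2):
    o1,r1=ray(d1,*p1);o2,r2=ray(d2,*p2)
    t=np.linalg.lstsq(np.c_[r1,-r2],o2-o1,rcond=None)[0]
    a,b=o1+t[0]*r1,o2+t[1]*r2; return (a+b)/2,np.linalg.norm(a-b)
def green(im):
    h=cv2.cvtColor(im,cv2.COLOR_BGR2HSV); return cv2.inRange(h,(45,120,20),(85,255,255))
def crop(im,x0,y0,w,h,k): return cv2.resize(im[y0:y0+h,x0:x0+w],None,fx=k,fy=k,interpolation=cv2.INTER_CUBIC)
E
python3 - <<'E'
from h import *
S,T=cam("scene"),cam("top")
for n,d in(("scene",S),("top",T)):
    m=green(d["img"])
    k,l,st,c=cv2.connectedComponentsWithStats(m)
    for i in range(1,k):
        if st[i][4]>60:
            cs,_=cv2.findContours((l==i).astype(np.uint8),cv2.RETR_EXTERNAL,cv2.CHAIN_APPROX_NONE)
            print(n,st[i],c[i].round(1),cv2.minAreaRect(cs[0]),[onz(d,*c[i],z).round(4)[:2] for z in (0,.015,.03)])
a=crop(T["img"],215,215,80,85,5); b=crop(T["img"],360,205,70,85,5)
c=crop(S["img"],255,145,80,75,5); e=crop(S["img"],100,145,80,75,5)
pad=lambda x:cv2.copyMakeBorder(x,0,max(0,300-x.shape[0]),0,400-x.shape[1],0)[:300] if x.shape[0]<=300 else cv2.copyMakeBorder(cv2.resize(x,None,fx=300/425,fy=300/425),0,0,0,400-int(round(x.shape[1]*300/425)),0)
g=np.vstack([np.hstack([pad(a)[:300,:400],pad(b)[:300,:400]]),np.hstack([pad(c)[:300,:400],pad(e)[:300,:400]])])
g=np.clip(g.astype(float)*1.8,0,255).astype(np.uint8); cv2.imwrite("pics/m1.png",g)
E
```

```text
scene [ 261  152   73   62 3318] [297.4 182.8] ((296.474853515625, 182.25711059570312), (64.92789459228516, 53.28017044067383), 10.784297943115234) [array([0.4933, 0.0158]), array([0.5055, 0.0154]), array([0.5177, 0.0149])]
scene [400 160  25  25 482] [411.8 171.8] ((411.6000671386719, 171.80001831054688), (23.25510597229004, 24.149532318115234), 26.56505012512207) [array([0.4461, 0.2925]), array([0.459 , 0.2879]), array([0.472 , 0.2832])]
scene [401 202  19  20 296] [409.5 211.2] ((409.1000671386719, 211.30003356933594), (17.441329956054688, 19.230182647705078), 26.56505012512207) [array([0.5653, 0.2736]), array([0.5765, 0.2693]), array([0.5876, 0.2649])]
top [145 222  18  15 180] [153.4 229. ] ((153.5, 229.0), (14.0, 17.0), 90.0) [array([0.5785, 0.2737]), array([0.5775, 0.2691]), array([0.5765, 0.2645])]
top [ 220  225   66   68 3382] [252.7 258.5] ((252.65992736816406, 258.3724060058594), (58.3800163269043, 58.481956481933594), 9.7824068069458) [array([0.4974, 0.0164]), array([0.4976, 0.0157]), array([0.4978, 0.0151])]
top [133 265  26  23 430] [145.4 275.9] ((145.5, 276.0), (22.0, 25.0), 90.0) [array([0.4582, 0.2925]), array([0.4589, 0.2877]), array([0.4597, 0.2828])]
```

View pics/m1.png

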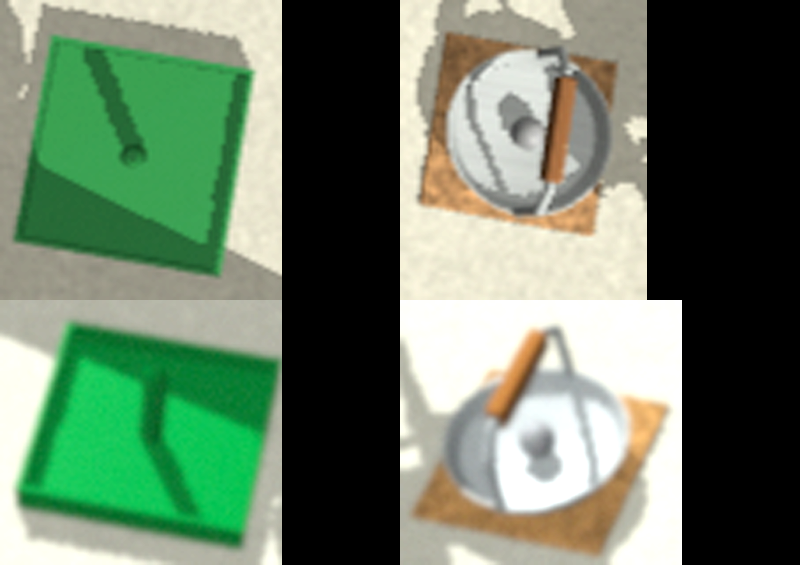

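The montage shows the post tip at top pixel (252.7,258.3) and scene (299.5,165.4). Bar ends are at top (408,226)/(403,257) and scene (140,154)/(127.5,179); the ball is in the dish's middle.

```bash
python3 - <<'E'
from h import *
S,T=cam("scene"),cam("top")
print("post",tri(T,(252.7,258.3),S,(299.5,165.4)),onz(T,252.7,258.3,.072))
print("foot",onz(S,297.5,184.7,.006))
print("wide",tri(T,(145.4,275.9),S,(411.8,171.8)),"narrow",tri(T,(153.4,229),S,(409.5,211.2)))
m=green(T["img"]);cs,_=cv2.findContours(m,0,1);c=max(cs,key=cv2.contourArea)
b=cv2.boxPoints(cv2.minAreaRect(c)); P=np.array([onz(T,*p,.02) for p in b]);print("caddy",P.round(4),P.mean(0),[np.linalg.norm(P[i]-P[i-1]) for i in range(4)])
for d,n in((T,"top"),(S,"scene")):
    h=cv2.cvtColor(d["img"],cv2.COLOR_BGR2HSV); x0,y0,x1,y1=(395,218,415,262) if n=="top" else (120,148,148,184)
    m=cv2.inRange(h,(2,120,40),(14,255,200)); M=np.zeros_like(m);M[y0:y1,x0:x1]=m[y0:y1,x0:x1]
    k,l,st,c=cv2.connectedComponentsWithStats(M);i=1+np.argmax(st[1:,4])
    cs,_=cv2.findContours((l==i).astype(np.uint8),0,1); r=cv2.minAreaRect(cs[0]); print(n,st[i],c[i],r)
    print([onz(d,*p,.088).round(4) for p in cv2.boxPoints(r)], onz(d,*c[i],.09))
print(tri(T,(405.5,241.4),S,(133.9,166.6)))
print(tri(T,(408.2,226.2),S,(140.2,154.1)),tri(T,(403,256.6),S,(127.5,179)))
# mat edges in top
for p in((368,217),(421,222),(416,270),(366,263)): print(onz(T,*p,.004).round(4))
E
```

```text
post (array([0.49873777, 0.01553541, 0.06907982]), np.float64(0.004606594456476303)) [0.49879839 0.01310038 0.072     ]
foot [0.50397516 0.01603003 0.006     ]
wide (array([0.45897933, 0.2878593 , 0.01472354]), np.float64(0.00011352168721282254)) narrow (array([0.57746323, 0.26881668, 0.01642741]), np.float64(0.00010795508149096475))
caddy [[ 0.4393  0.1012  0.02  ]
 [ 0.5846  0.0761  0.02  ]
 [ 0.5574 -0.0707  0.02  ]
 [ 0.4126 -0.0433  0.02  ]] [0.4984707  0.01582477 0.02      ] [np.float64(0.14695473748221788), np.float64(0.14748075781766554), np.float64(0.14933040773854725), np.float64(0.14728915328639072)]
top [401 227   9  30 139] [404.79136691 241.21582734] ((404.7601013183594, 241.30921936035156), (4.637743949890137, 29.27100944519043), 8.746161460876465)
[array([ 0.4992, -0.3372,  0.088 ]), array([ 0.5676, -0.3515,  0.088 ]), array([ 0.5657, -0.3624,  0.088 ]), array([ 0.4973, -0.348 ,  0.088 ])] [ 0.53247122 -0.34912392  0.09      ]
scene [133 160   6  10  20] [135.7 163.7] ((135.20001220703125, 164.1000213623047), (2.236067771911621, 9.838699340820312), 26.56505012512207)
[array([ 0.5399, -0.3503,  0.088 ]), array([ 0.5139, -0.3456,  0.088 ]), array([ 0.5166, -0.3406,  0.088 ]), array([ 0.5425, -0.3453,  0.088 ])] [ 0.52882469 -0.34386685  0.09      ]
(array([ 0.5321061 , -0.35047066,  0.08449801]), np.float64(0.004310359061353946))
(array([ 0.56312469, -0.32238657,  0.16414327]), np.float64(0.017989146827593408)) (array([ 0.49493544, -0.38344479, -0.00835619]), np.float64(0.011657883004596909))
[ 0.5996 -0.2867  0.004 ]
[ 0.584  -0.4251  0.004 ]
[ 0.46   -0.4047  0.004 ]
[ 0.4804 -0.2762  0.004 ]
```

Call:
{"method": "jog_arm", "body": {
  "rows": "0 0 0 0 0 0.135 -1; 0 0 0 0 0 0.135 -1; 3.95 -3.95 0 0 0 0 -1; 3.95 -3.95 0 0 0 0 -1; 3.95 -3.95 0 0 0 0 -1"
}}

```text
time: 0.92
position: [0.2929, -0.5067, 0.2226]
tool_rot: [3.141, -0.001, 0.0]
ft_force: [0.2, 0.5, -0.1]
grip_width: 1.002
grip_force: 0.0
```

Call:
{"method": "jog_arm", "body": {
  "rows": "3.95 -3.95 0 0 0 0 -1; 3.95 -3.95 0 0 0 0 -1; 3.95 -3.95 0 0 0 0 -1; 3.95 -3.95 0 0 0 0 -1; 0.85 -5.85 0 0 0 0 -1"
}}

```text
time: 1.55
position: [0.4604, -0.29, 0.2223]
tool_rot: [-3.141, -0.001, -0.002]
ft_force: [-0.1, 0.8, 0.7]
grip_width: 0.999
grip_force: 0.0
```

Call:
{"method": "jog_arm", "body": {
  "rows": "0.85 -5.85 0 0 0 0 -1; 0.85 -5.85 0 0 0 0 -1; 0.85 -5.85 0 0 0 0 -1; 0.85 -5.85 0 0 0 0 -1; 0.85 -5.85 0 0 0 0 -1"
}}

```text
time: 2.17
position: [0.5009, 0.0027, 0.2228]
tool_rot: [3.141, -0.001, 0.001]
ft_force: [0.3, -0.6, -0.1]
grip_width: 1.002
grip_force: 0.0
```

Call:
{"method": "jog_arm", "body": {
  "rows": "-0.83 -5.75 0 0 0 0 -1; -0.83 -5.75 0 0 0 0 -1; -0.83 -5.75 0 0 0 0 -1; -0.83 -5.75 0 0 0 0 -1; -0.83 -5.75 0 0 0 0 -1"
}}

```text
time: 2.8
position: [0.4591, 0.2899, 0.2228]
tool_rot: [3.141, -0.001, 0.002]
ft_force: [0.4, 0.1, 0.2]
grip_width: 1.004
grip_force: 0.0
```

Call:
{"method": "jog_arm", "body": {
  "rows": "0 0 4 0 0 0 -1; 0 0 3 0 0 0 -1; 0 0 0 0 0 0 -1; 0 0 0 0 0 0 -1"
}}

```text
time: 3.3
position: [0.4601, 0.2888, 0.1537]
tool_rot: [-3.141, 0.001, -0.002]
ft_force: [0.6, -0.3, -0.3]
grip_width: 1.001
grip_force: 0.0
```

Call:
{"method": "jog_arm", "body": {
  "rows": "0 0 5 0 0 0 -1; 0 0 4.5 0 0 0 -1; 0 0 3 0 0 0 -1; 0 0 1.9 0 0 0 -1; 0 0 0 0 0 0 -1",
  "force": 15
}}

```text
time: 3.92
position: [0.4596, 0.2883, 0.0085]
tool_rot: [3.141, -0.001, -0.001]
ft_force: [-0.3, -0.1, -0.2]
grip_width: 1.004
grip_force: 0.0
```

Call:
{"method": "jog_arm", "body": {
  "rows": "0 0 0 0 0 0 0.6; 0 0 0 0 0 0 0.6; 0 0 0 0 0 0 0.6; 0 0 0 0 0 0 0.6"
}}

```text
time: 4.42
position: [0.4598, 0.2884, 0.0091]
tool_rot: [3.141, -0.001, 0.001]
ft_force: [-1.2, 0.6, 3.4]
grip_width: 0.685
grip_force: 15.0
```

Call:
{"method": "jog_arm", "body": {
  "rows": "0 0 -2 0 0 0 0.6; 0 0 -5 0 0 0 0.6; 0 0 -5 0 0 0 0.6; 0.6 3.9 0 0 0 0 0.6; 0.6 4.4 0 0 0 0 0.6"
}}

```text
time: 5.05
position: [0.4718, 0.2058, 0.1306]
tool_rot: [-3.141, -0.004, -0.005]
ft_force: [1.0, -0.5, -1.0]
grip_width: 0.688
grip_force: 15.0
```

Call:
{"method": "jog_arm", "body": {
  "rows": "0.7 5 0 0 0 0 0.6; 0.7 5 0 0 0 0 0.6; 0.7 5 0 0 0 0 0.6; 0.6 4 0 0 0 0 0.6; 0 0 0 0 0 0 0.6"
}}

```text
time: 5.68
position: [0.4988, 0.0116, 0.1294]
tool_rot: [3.14, -0.01, 0.001]
ft_force: [-0.5, -0.1, -1.0]
grip_width: 0.687
grip_force: 15.0
```

```bash
python3 - <<'E'
from h import *
S,T=cam("scene"),cam("top"); s=ctrl.get_state(); print(s["position"],s["grip_width"])
a=crop(T["img"],205,205,100,100,4);b=crop(S["img"],245,90,100,100,4)
g=np.clip(np.hstack([a,b]).astype(float)*1.8,0,255).astype(np.uint8); cv2.imwrite("pics/m2.png",g)
E
```

```text
[0.49845926 0.0160138  0.12934143] 0.6857385074443626
```

View pics/m2.png

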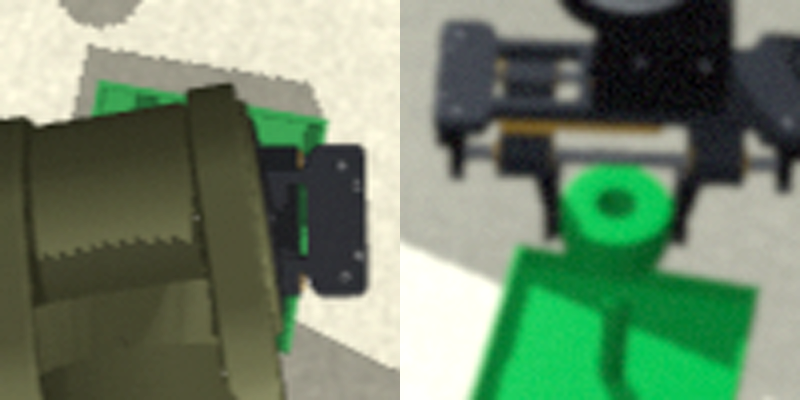

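The crop shows the collar held over the post: its hole is centred at scene pixel (299.3,141), in column with the post tip (≈299.3,165).

```bash
python3 - <<'E'
from h import *
S=cam("scene"); print(onz(S,299.3,141,.150), onz(S,299.5,165.4,.072), ctrl.get_state()["position"])
b=crop(S["img"],270,125,60,60,1);h=cv2.cvtColor(b,cv2.COLOR_BGR2HSV)
for y in range(5,32): print(y+125,*h[y,14:46,2])
E
```

```text
[0.49985996 0.01378665 0.15      ] [0.50116224 0.01773665 0.072     ] [0.49838743 0.01684534 0.1292314 ]
130 24 32 43 50 58 62 63 62 60 58 60 62 63 60 61 60 60 59 59 60 59 57 55 52 52 53 53 52 50 52 51 49
131 22 32 42 61 76 84 83 82 82 83 85 85 86 84 83 84 82 82 82 82 81 79 77 75 72 73 72 68 65 64 61 53
132 19 24 42 67 87 96 99 102 102 104 104 106 107 106 105 104 103 103 103 103 102 101 100 98 97 94 92 87 84 83 78 65
133 17 23 43 71 91 101 106 111 114 114 114 113 113 113 111 111 112 111 110 111 111 112 108 109 107 105 103 99 97 96 90 74
134 14 24 42 69 92 104 111 113 116 115 115 114 113 112 111 112 112 112 112 112 111 111 111 112 111 110 107 106 102 101 95 75
135 6 19 45 76 98 108 115 116 115 114 114 113 113 111 110 108 110 110 110 110 110 112 111 111 111 110 108 109 105 102 94 74
136 13 22 48 83 104 114 116 115 115 114 113 111 110 107 104 100 99 100 100 104 108 111 112 111 111 111 111 109 107 102 92 69
137 8 22 51 84 106 116 116 116 115 113 112 109 104 97 88 81 81 81 84 90 99 107 110 112 112 111 110 109 107 104 88 65
138 11 21 50 82 106 113 116 114 115 112 111 105 94 79 67 63 63 64 
[... 1321 characters left out ...]
72 73 72 68 64 60 60 62 65 67 74 80 85 88 95 95 97 97 97 97 92 86 81 74 66 57 52 51 46 51 53 49
151 88 91 88 78 67 62 61 62 60 62 63 66 70 73 75 77 78 78 77 74 71 68 62 58 55 50 49 48 50 59 70 75
152 89 90 88 80 68 64 61 63 62 61 63 62 62 61 61 62 64 65 61 60 59 58 55 54 52 51 49 50 53 70 86 94
153 75 77 79 72 69 63 61 62 63 63 62 62 61 61 62 61 60 59 59 58 57 54 54 53 52 49 50 51 63 80 96 102
154 64 65 67 66 65 63 61 60 62 63 61 61 62 62 61 60 61 58 58 58 56 54 54 52 52 51 50 57 72 88 99 102
155 63 61 61 62 64 63 61 61 62 63 60 61 60 62 60 60 59 58 58 57 56 54 53 51 50 49 54 66 80 94 101 103
156 63 61 62 62 62 60 62 62 62 61 61 62 63 59 61 58 58 58 58 55 55 54 51 52 50 55 62 76 88 96 99 101
```

Call:
{"method": "jog_arm", "body": {
  "rows": "0.05 -0.1 4 0 0 0 0.6; 0 0 0.8 0 0 0 0.6; 0 0 0.8 0 0 0 0.6; 0 0 0 0 0 0 0.6"
}}

```text
time: 6.32
position: [0.499, 0.0169, 0.0729]
tool_rot: [-3.142, -0.001, -0.0]
ft_force: [-0.3, 1.0, -1.7]
grip_width: 0.686
grip_force: 15.0
```

Call:
{"method": "jog_arm", "body": {
  "rows": "0 0 1.2 0 0 0 0.6; 0 0 1.2 0 0 0 0.6; 0 0 0 0 0 0 0.6"
}}

```text
time: 6.7
position: [0.4977, 0.0163, 0.0472]
tool_rot: [-3.141, 0.0, 0.004]
ft_force: [-0.5, 0.2, -0.8]
grip_width: 0.686
grip_force: 15.0
```

Call:
{"method": "jog_arm", "body": {
  "rows": "0 0 1.2 0 0 0 0.6; 0 0 1.0 0 0 0 0.6; 0 0 0.8 0 0 0 0.6; 0 0 0 0 0 0 0.6"
}}

```text
time: 7.2
position: [0.4981, 0.0165, 0.0177]
tool_rot: [-3.141, 0.0, 0.003]
ft_force: [0.7, -0.3, -0.2]
grip_width: 0.687
grip_force: 15.0
```

Call:
{"method": "jog_arm", "body": {
  "rows": "0 0 0.25 0 0 0 0.6; 0 0 0 0 0 0 -0.7; 0 0 0 0 0 0 -0.7; 0 0 0 0 0 0 -0.7"
}}

```text
time: 7.7
position: [0.4991, 0.0164, 0.0163]
tool_rot: [3.141, -0.0, 0.001]
ft_force: [0.3, -0.3, 0.1]
grip_width: 0.839
grip_force: 0.0
```

Call:
{"method": "jog_arm", "body": {
  "rows": "0 0 -2 0 0 0 -0.7; 0 0 -5 0 0 0 -1; 0 0 -6 0 0 0 -1; 1.1 -5 0 0 0 0 -1; 1.6 -5.1 0 0 0 0 -1"
}}

```text
time: 8.32
position: [0.527, 0.1175, 0.1475]
tool_rot: [3.14, -0.005, 0.005]
ft_force: [0.9, -0.0, -0.8]
grip_width: 0.997
grip_force: 0.0
```

Call:
{"method": "jog_arm", "body": {
  "rows": "1.7 -5.1 0 0 0 0 -1; 1.7 -5.1 0 0 0 0 -1; 1.7 -5 0 0 0 0 -1; 0 0 0 0 0 0 -1"
}}

```text
time: 8.82
position: [0.5756, 0.2753, 0.1457]
tool_rot: [-3.137, -0.011, 0.002]
ft_force: [-0.2, 0.1, -0.5]
grip_width: 1.0
grip_force: 0.0
```

```bash
python3 - <<'E'
from h import *
S,T=cam("scene"),cam("top"); s=ctrl.get_state(); print(s["position"],s["grip_width"],s["time"])
a=crop(T["img"],205,205,100,100,4);b=crop(S["img"],250,130,100,100,4)
g=np.clip(np.hstack([a,b]).astype(float)*1.8,0,255).astype(np.uint8); cv2.imwrite("pics/m3.png",g)
E
```

```text
[0.57648727 0.26970423 0.14555082] 1.0042788176715685 8.925
```

View pics/m3.png

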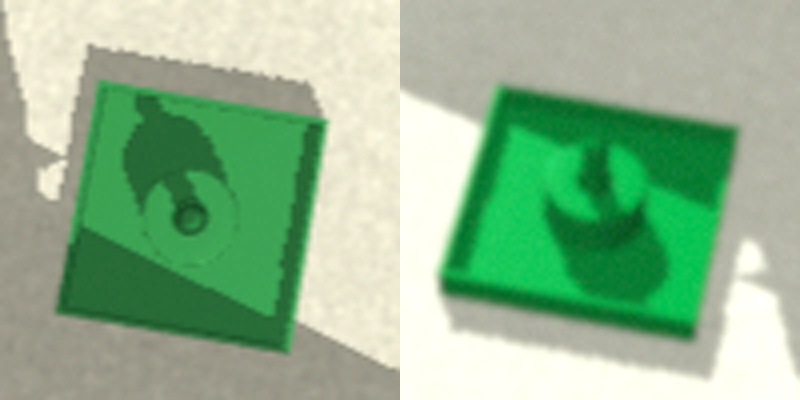

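The wide collar is seated flat on the tray floor round the post (top view (190,217) in the crop). The arm now waits above the narrow collar.

Call:
{"method": "jog_arm", "body": {
  "rows": "0.1 0.05 5 0 0 0 -1; 0 0 4.5 0 0 0 -1; 0 0 2.8 0 0 0 -1; 0 0 1.4 0 0 0 -1; 0 0 0 0 0 0 -1",
  "force": 12
}}

```text
time: 9.55
position: [0.5779, 0.2674, 0.0087]
tool_rot: [3.14, -0.003, -0.001]
ft_force: [-0.8, 0.2, 0.2]
grip_width: 1.002
grip_force: 0.0
```

Call:
{"method": "jog_arm", "body": {
  "rows": "0 0 0 0 0 0 0.8; 0 0 0 0 0 0 0.8; 0 0 0 0 0 0 0.8; 0 0 0 0 0 0 0.8; 0 0 0 0 0 0 0.8"
}}

```text
time: 10.18
position: [0.5779, 0.269, 0.0091]
tool_rot: [3.142, -0.0, 0.0]
ft_force: [-0.7, 0.3, -0.1]
grip_width: 0.516
grip_force: 0.0
```

Call:
{"method": "jog_arm", "body": {
  "rows": "0 0 0 0 0 0 0.8; 0 0 0 0 0 0 0.8; 0 0 -2 0 0 0 0.8; 0 0 -5 0 0 0 0.8; 0 0 -5 0 0 0 0.8"
}}

```text
time: 10.8
position: [0.5778, 0.2691, 0.1314]
tool_rot: [-3.141, -0.0, -0.0]
ft_force: [1.0, -0.4, -0.5]
grip_width: 0.485
grip_force: 12.0
```

Call:
{"method": "jog_arm", "body": {
  "rows": "-1.4 4 0 0 0 0 0.8; -1.6 5.2 0 0 0 0 0.8; -1.7 5.7 0 0 0 0 0.8; -1.7 5.7 0 0 0 0 0.8; -1.5 4.7 0 0 0 0 0.8"
}}

```text
time: 11.42
position: [0.4984, 0.0137, 0.1303]
tool_rot: [3.14, -0.002, 0.003]
ft_force: [1.0, 0.1, -0.9]
grip_width: 0.479
grip_force: 12.0
```

Call:
{"method": "jog_arm", "body": {
  "rows": "0 0 0 0 0 0 0.8; 0 0 0 0 0 0 0.8; 0 0 0 0 0 0 0.8"
}}

```text
time: 11.8
position: [0.4993, 0.0178, 0.1296]
tool_rot: [-3.141, -0.004, -0.001]
ft_force: [0.1, -0.1, -0.6]
grip_width: 0.483
grip_force: 12.0
```

```bash
python3 - <<'E'
from h import *
S=cam("scene"); s=ctrl.get_state(); print(s["position"],s["grip_width"],s["time"])
b=crop(S["img"],250,110,100,100,6)
g=np.clip(b.astype(float)*1.8,0,255).astype(np.uint8); cv2.imwrite("pics/m4.png",g)
E
```

```text
[0.49924877 0.01776681 0.12940458] 0.4835614105741306 11.85
```

View pics/m4.png

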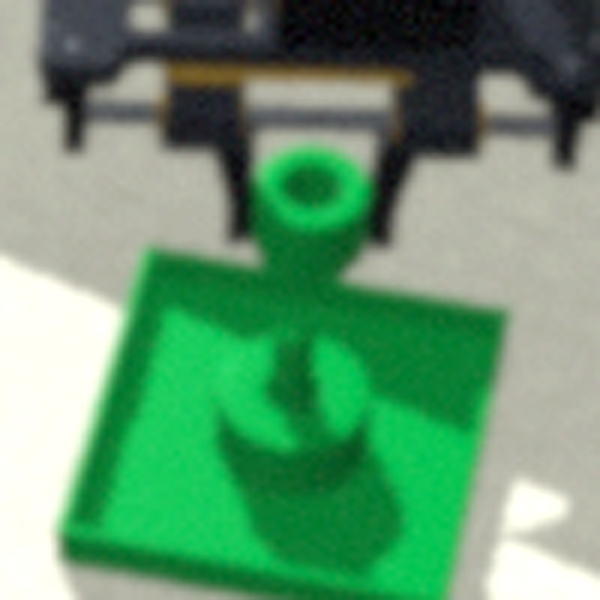

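The narrow collar is held over the post, hole at scene (301.8,141.2), post tip at (299.3,165.8). That is about a millimetre left of where the wide collar hung, so I correct by 1 mm.

Call:
{"method": "jog_arm", "body": {
  "rows": "0 0.12 4 0 0 0 0.8; 0 0 0.8 0 0 0 0.8; 0 0 0.8 0 0 0 0.8; 0 0 0 0 0 0 0.8"
}}

```text
time: 12.35
position: [0.4991, 0.0152, 0.0733]
tool_rot: [-3.141, -0.001, -0.0]
ft_force: [-1.2, 0.4, -0.5]
grip_width: 0.484
grip_force: 12.0
```

Call:
{"method": "jog_arm", "body": {
  "rows": "0 0 1.0 0 0 0 0.8; 0 0 0.9 0 0 0 0.8; 0 0 0.7 0 0 0 0.8; 0 0 0 0 0 0 0.8"
}}

```text
time: 12.85
position: [0.4982, 0.0147, 0.0463]
tool_rot: [-3.141, 0.0, 0.002]
ft_force: [0.3, 0.5, 0.8]
grip_width: 0.484
grip_force: 12.0
```

Call:
{"method": "jog_arm", "body": {
  "rows": "0 0 0.1 0 0 0 0.8; 0 0 0 0 0 0 -0.5; 0 0 0 0 0 0 -0.5; 0 0 0 0 0 0 -0.5; 0 0 0 0 0 0 -0.5"
}}

```text
time: 13.48
position: [0.4989, 0.0147, 0.0461]
tool_rot: [3.141, -0.0, 0.0]
ft_force: [0.2, 0.0, 0.7]
grip_width: 0.74
grip_force: 0.0
```

Call:
{"method": "jog_arm", "body": {
  "rows": "0 0 -2 0 0 0 -0.5; 0 0 -5 0 0 0 -0.5; 0 0 -6 0 0 0 -0.5; 0 0 -2 0 0 0.1 -0.5; 0 0 0 0 0 0.08 -0.5"
}}

```text
time: 14.1
position: [0.5004, 0.0147, 0.1985]
tool_rot: [3.128, -0.287, 0.007]
ft_force: [-1.0, -0.7, 0.0]
grip_width: 0.753
grip_force: 0.0
```

```bash
python3 - <<'E'
from h import *
S,T=cam("scene"),cam("top"); s=ctrl.get_state(); print(s["position"],s["tool_rot"],s["grip_width"],s["time"])
a=crop(T["img"],360,200,70,80,5.7);b=crop(S["img"],100,140,70,80,5.7)
g=np.clip(np.hstack([a,b]).astype(float)*1.8,0,255).astype(np.uint8); cv2.imwrite("pics/m5.png",g)
for n,d,x0,y0,x1,y1 in(("top",T,398,218,415,262),("scene",S,122,150,146,184)):
    h=cv2.cvtColor(d["img"],cv2.COLOR_BGR2HSV); m=cv2.inRange(h,(2,90,40),(16,255,255)); M=np.zeros_like(m);M[y0:y1,x0:x1]=m[y0:y1,x0:x1]
    k,l,st,c=cv2.connectedComponentsWithStats(M);i=1+np.argmax(st[1:,4]); ys,xs=np.nonzero(l==i)
    w,v=np.linalg.eigh(np.cov(xs,ys)); dr=v[:,1]; p=np.array([xs.mean(),ys.mean()]); L=(np.c_[xs,ys]-p)@dr
    A,B=onz(d,*(p+dr*L.min()),.09),onz(d,*(p+dr*L.max()),.09)
    print(n,len(xs),p,dr,A.round(4),B.round(4),np.linalg.norm(A-B),np.arctan((A-B)[1]/(A-B)[0]),onz(d,*p,.09)[:2],proj(d,[.532,-.35,.09]))
E
```

```text
[0.49902384 0.01465494 0.19652608] [ 3.12826209e+00 -2.83093697e-01  1.57116330e-03] 0.7516016811893574 14.2
top 148 [404.62162162 241.4527027 ] [-0.15220406  0.98834909] [ 0.5666 -0.356   0.09  ] [ 0.4979 -0.3415  0.09  ] 0.0701437315676493 -0.20773048388239324 [ 0.53191801 -0.34868869] [405.16978165 241.40785319]
scene 158 [132.61392405 166.14556962] [-0.48228639  0.87601361] [ 0.5004 -0.3415  0.09  ] [ 0.5682 -0.3562  0.09  ] 0.06944091246595369 -0.21294721152061136 [ 0.53619081 -0.34922699] [132.63856293 164.69018934]
```

View pics/m5.png

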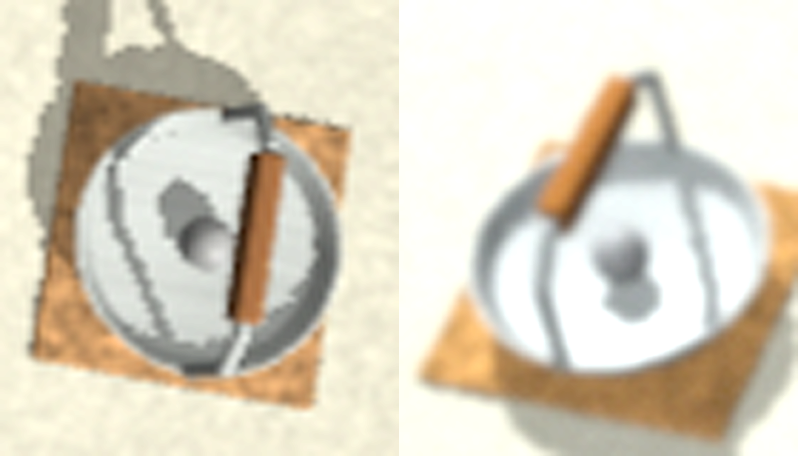

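Collar work looks complete from contact forces. In this picture the bar runs from (265,155) to (245,320) in the top crop and (620,85) to (560,220) in the scene crop. Both agree on its centre at about (0.533,-0.349) with yaw -0.21, and the ball sits in the middle.

Call:
{"method": "jog_arm", "body": {
  "rows": "0 0 0 0 0 0.03 0.1; 1.2 4 0 0 0 0 0.1; 1.7 5.5 0 0 0 0 0.1; 1.75 5.6 0 0 0 0 0.1; 1.75 5.6 0 0 0 0 0.1"
}}

```text
time: 14.82
position: [0.5181, -0.2027, 0.1956]
tool_rot: [-3.124, 0.329, 0.001]
ft_force: [1.2, -0.2, -0.1]
grip_width: 0.455
grip_force: 0.0
```

Call:
{"method": "jog_arm", "body": {
  "rows": "1.75 5.6 0 0 0 0 0.1; 1.7 5.3 0 0 0 0 0.1; 1.05 3.2 0 0 0 0 0.1; 0 0 3.5 0 0 0 0.1; 0 0 3.5 0 0 0 0.1"
}}

```text
time: 15.45
position: [0.5326, -0.3489, 0.1244]
tool_rot: [-3.123, 0.331, 0.001]
ft_force: [-0.3, -0.3, -1.0]
grip_width: 0.448
grip_force: 0.0
```

Call:
{"method": "jog_arm", "body": {
  "rows": "0 0 1 0 0 0 0.1; 0 0 0 0 0 0 0.1; 0 0 0 0 0 0 0.1",
  "force": 30
}}

```text
time: 15.82
position: [0.5339, -0.3487, 0.1177]
tool_rot: [3.123, -0.329, 0.004]
ft_force: [-0.0, -0.1, -0.4]
grip_width: 0.453
grip_force: 0.0
```

```bash
python3 - <<'E'
from h import *
S,T=cam("scene"),cam("top"); s=ctrl.get_state(); print(s["position"],s["tool_rot"],s["grip_width"],s["time"])
a=crop(S["img"],215,110,170,170,2.35);b=crop(S["img"],95,110,80,80,5)
a=cv2.resize(crop(S["img"],260,130,80,80,1),(400,400),interpolation=cv2.INTER_CUBIC)
g=np.clip(np.hstack([a,b]).astype(float)*1.8,0,255).astype(np.uint8); cv2.imwrite("pics/m6.png",g)
E
```

```text
[ 0.53378306 -0.34880362  0.11775726] [ 3.1227741  -0.32915229  0.00367322] 0.4440462915356268 15.925
```

View pics/m6.png

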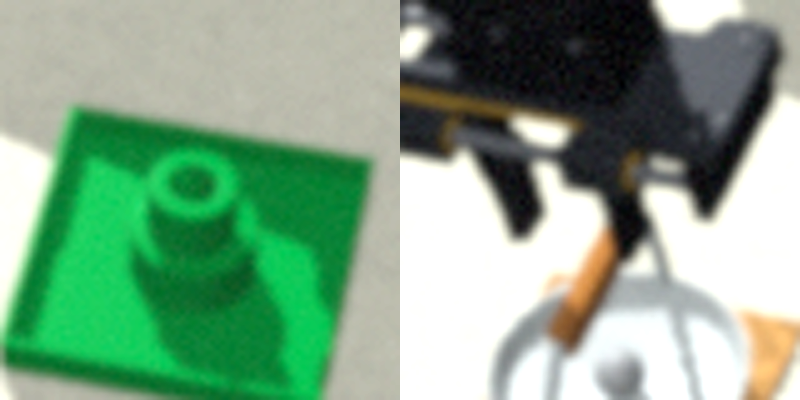

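Left crop: the narrow collar stands on the wide one round the post. Right crop: the open fingertips are at (525,235) and (630,255), straddling the bar, which runs below from about (610,235) to (565,340).

```bash
python3 - <<'E'
from h import *
S=cam("scene"); p=np.array([.5335,-.3488,.1178]); yv=np.array([-.2085,-.978,0])
for q in (p,p+yv*.0195,p-yv*.0195,[.533,-.349,.092]): u=proj(S,q); print(u,(u-[95,110])*5+[400,0])
for z in (.036,.066): print(proj(S,[.4985,.0157,z]),(proj(S,[.4985,.0157,z])-[260,130])*5)
E
```

```text
[130.47141587 156.76567271] [577.35707934 233.82836356]
[122.04443676 155.0479459 ] [535.22218381 225.2397295 ]
[138.9353133  158.49092483] [619.67656652 242.45462416]
[132.82057371 164.45193298] [589.10286855 272.25966488]
[297.93337438 174.71079616] [189.66687189 223.55398079]
[298.49698891 166.21562887] [192.48494457 181.07814437]
```

Call:
{"method": "jog_arm", "body": {
  "rows": "0 0 2 0 0 0 0.1; 0 0 1.7 0 0 0 0.1; 0 0 1 0 0 0 0.1; 0 0 0.5 0 0 0 0.1; 0 0 0 0 0 0 0.3",
  "force": 4
}}

```text
time: 16.6
position: [0.5327, -0.3482, 0.0636]
tool_rot: [-3.124, 0.329, 0.001]
ft_force: [0.6, 0.9, 0.1]
grip_width: 0.402
grip_force: 0.0
```

Call:
{"method": "jog_arm", "body": {
  "rows": "0 0 0 0 0 0 0.5; 0 0 0 0 0 0 0.58; 0 0 0 0 0 0 0.62; 0 0 0 0 0 0 0.65; 0 0 0 0 0 0 0.68"
}}

```text
time: 17.23
position: [0.5328, -0.3491, 0.0644]
tool_rot: [3.123, -0.33, 0.0]
ft_force: [-0.7, -1.1, 0.8]
grip_width: 0.169
grip_force: 0.6
```

Call:
{"method": "jog_arm", "body": {
  "rows": "0 0 0 0 0 0 0.7; 0 0 0 0 0 0 0.72; 0 0 0 0 0 0 0.74; 0 0 0 0 0 0 0.77; 0 0 0 0 0 0 0.8"
}}

```text
time: 17.85
position: [0.5329, -0.3487, 0.0642]
tool_rot: [3.124, -0.33, 0.0]
ft_force: [-0.5, -3.2, 1.4]
grip_width: 0.138
grip_force: 4.0
```

Call:
{"method": "jog_arm", "body": {
  "rows": "0 0 0 0 0 0 0.9; 0 0 0 0 0 0 0.9; 0 0 0 0 0 0 0.9; 0 0 0 0 0 0 0.9",
  "force": 30
}}

```text
time: 18.35
position: [0.5329, -0.3482, 0.064]
tool_rot: [-3.124, 0.329, 0.0]
ft_force: [-0.5, -0.7, 1.1]
grip_width: 0.132
grip_force: 29.9
```

Call:
{"method": "jog_arm", "body": {
  "rows": "0 0 -0.2 0 0 0 0.9; 0 0 -0.4 0 0 0 0.9; 0 0 -0.7 0 0 0 0.9; 0 0 -1 0 0 0 0.9; 0 0 -1.2 0 0 0 0.9",
  "force": 40
}}

```text
time: 18.98
position: [0.5329, -0.3484, 0.1]
tool_rot: [3.124, -0.33, 0.0]
ft_force: [0.9, 0.3, -1.4]
grip_width: 0.131
grip_force: 39.9
```

Call:
{"method": "jog_arm", "body": {
  "rows": "0 0 -1.3 0 0 0 0.9; 0 0 -1.3 0 0 0 0.9; 0 0 -1.3 0 0 0 0.9; 0 0 -1.2 0 0 0 0.9; 0 0 -1 0 0 0 0.9"
}}

```text
time: 19.6
position: [0.5329, -0.3484, 0.161]
tool_rot: [3.124, -0.329, 0.0]
ft_force: [-0.4, -0.0, -2.3]
grip_width: 0.134
grip_force: 39.9
```

Call:
{"method": "jog_arm", "body": {
  "rows": "0 0 -0.8 0 0 0 0.9; 0 0 -0.5 0 0 0 0.9; 0 0 -0.3 0 0 0 0.9; 0 0 -0.1 0 0 0 0.9; 0 0 0 0 0 0 0.9"
}}

```text
time: 20.23
position: [0.5327, -0.3483, 0.1768]
tool_rot: [-3.124, 0.33, 0.001]
ft_force: [-0.1, 0.3, -2.5]
grip_width: 0.13
grip_force: 39.9
```

```bash
python3 - <<'E'
from h import *
S,T=cam("scene"),cam("top"); s=ctrl.get_state(); print(s["position"],s["tool_rot"],s["grip_width"],s["ft_force"],s["time"])
a=crop(T["img"],355,190,80,80,5);b=crop(S["img"],85,100,80,80,5)
g=np.clip(np.hstack([a,b]).astype(float)*1.8,0,255).astype(np.uint8); cv2.imwrite("pics/m7.png",g)
from math import *
psi=-2*atan(0.329/3.124)/1; psi=-2*atan2(.329,3.124); d=np.array([.4988,.0155])-s["position"][:2]
print(psi, d@[cos(psi),sin(psi)], d@[sin(psi),-cos(psi)])
E
```

```text
[ 0.53265906 -0.34831048  0.17672646] [-3.12405241e+00  3.29657487e-01  7.63279771e-04] 0.1348025045701516 [ 0.2006677  -0.81189967 -2.42299621] 20.325
-0.20985385413249436 -0.10890413665063228 -0.3487755632269316
```

View pics/m7.png

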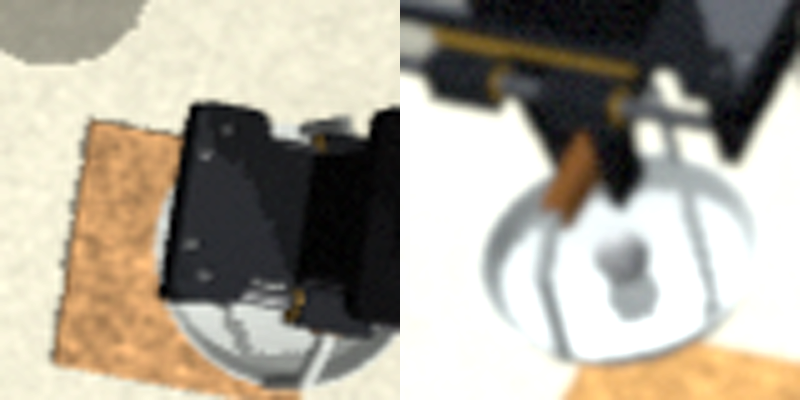

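The dish is clear of the mat and level, with the ball in its middle (scene crop (622,258)). Now the gentle carry.

Call:
{"method": "jog_arm", "body": {
  "rows": "-0.06 -0.2 0 0 0 0 0.9; -0.12 -0.4 0 0 0 0 0.9; -0.19 -0.6 0 0 0 0 0.9; -0.25 -0.8 0 0 0 0 0.9; -0.31 -1 0 0 0 0 0.9"
}}

```text
time: 20.95
position: [0.53, -0.3163, 0.1771]
tool_rot: [3.124, -0.329, -0.0]
ft_force: [-0.4, -0.5, -2.8]
grip_width: 0.13
grip_force: 39.9
```

Call:
{"method": "jog_arm", "body": {
  "rows": "-0.37 -1.2 0 0 0 0 0.9; -0.44 -1.4 0 0 0 0 0.9; -0.5 -1.6 0 0 0 0 0.9; -0.53 -1.7 0 0 0 0 0.9; -0.53 -1.7 0 0 0 0 0.9"
}}

```text
time: 21.58
position: [0.5226, -0.2363, 0.1771]
tool_rot: [3.124, -0.329, 0.0]
ft_force: [-0.4, -0.1, -2.1]
grip_width: 0.132
grip_force: 39.9
```

Call:
{"method": "jog_arm", "body": {
  "rows": "-0.53 -1.7 0 0 0 0 0.9; -0.53 -1.7 0 0 0 0 0.9; -0.53 -1.7 0 0 0 0 0.9; -0.53 -1.7 0 0 0 0 0.9; -0.53 -1.7 0 0 0 0 0.9"
}}

```text
time: 22.2
position: [0.5144, -0.1479, 0.1771]
tool_rot: [3.124, -0.329, 0.0]
ft_force: [0.6, 0.5, -2.4]
grip_width: 0.133
grip_force: 39.9
```

Call:
{"method": "jog_arm", "body": {
  "rows": "-0.53 -1.7 0 0 0 0 0.9; -0.53 -1.7 0 0 0 0 0.9; -0.53 -1.7 0 0 0 0 0.9; -0.53 -1.7 0 0 0 0 0.9; -0.53 -1.7 0 0 0 0 0.9"
}}

```text
time: 22.82
position: [0.5062, -0.0593, 0.1771]
tool_rot: [3.124, -0.329, 0.0]
ft_force: [-0.4, 0.4, -1.2]
grip_width: 0.131
grip_force: 39.9
```

Call:
{"method": "jog_arm", "body": {
  "rows": "-0.5 -1.6 0 0 0 0 0.9; -0.44 -1.4 0 0 0 0 0.9; -0.37 -1.2 0 0 0 0 0.9; -0.31 -1 0 0 0 0 0.9; -0.25 -0.8 0 0 0 0 0.9"
}}

```text
time: 23.45
position: [0.5005, 0.0026, 0.177]
tool_rot: [3.124, -0.33, 0.0]
ft_force: [0.4, 0.2, -2.4]
grip_width: 0.132
grip_force: 39.9
```

Call:
{"method": "jog_arm", "body": {
  "rows": "-0.19 -0.6 0 0 0 0 0.9; -0.12 -0.4 0 0 0 0 0.9; -0.06 -0.2 0 0 0 0 0.9; 0 0 0 0 0 0 0.9; 0 0 0 0 0 0 0.9"
}}

```text
time: 24.08
position: [0.4995, 0.0143, 0.177]
tool_rot: [3.124, -0.33, -0.0]
ft_force: [0.1, -0.5, -1.9]
grip_width: 0.132
grip_force: 39.9
```

Call:
{"method": "jog_arm", "body": {
  "rows": "0 0 0 0 0 -0.03 0.9; 0 0 0 0 0 -0.06 0.9; 0 0 0 0 0 -0.09 0.9; 0 0 0 0 0 -0.11 0.9; 0 0 0 0 0 -0.11 0.9"
}}

```text
time: 24.7
position: [0.4995, 0.0145, 0.177]
tool_rot: [3.127, 0.305, -0.0]
ft_force: [-0.5, 0.3, -0.9]
grip_width: 0.131
grip_force: 39.9
```

Call:
{"method": "jog_arm", "body": {
  "rows": "0 0 0 0 0 -0.11 0.9; 0 0 0 0 0 -0.11 0.9; 0 0 0 0 0 -0.11 0.9; 0 0 0 0 0 -0.11 0.9; 0 0 0 0 0 -0.11 0.9"
}}

```text
time: 25.32
position: [0.4995, 0.0145, 0.177]
tool_rot: [2.926, 1.142, -0.0]
ft_force: [0.5, -0.0, -1.7]
grip_width: 0.132
grip_force: 39.9
```

Call:
{"method": "jog_arm", "body": {
  "rows": "0 0 0 0 0 -0.11 0.9; 0 0 0 0 0 -0.11 0.9; 0 0 0 0 0 -0.11 0.9; 0 0 0 0 0 -0.11 0.9; 0 0 0 0 0 -0.09 0.9"
}}

```text
time: 25.95
position: [0.4994, 0.0144, 0.177]
tool_rot: [2.526, 1.868, -0.0]
ft_force: [-0.2, 0.7, -2.1]
grip_width: 0.133
grip_force: 39.9
```

Call:
{"method": "jog_arm", "body": {
  "rows": "0 0 0 0 0 -0.06 0.9; 0 0 0 0 0 -0.03 0.9; 0 0 0 0 0 0 0.9; 0 0 0 0 0 0 0.9; 0 0 0 0 0 0 0.9"
}}

```text
time: 26.58
position: [0.4995, 0.0146, 0.177]
tool_rot: [2.443, 1.975, -0.0]
ft_force: [0.5, 0.8, -1.6]
grip_width: 0.127
grip_force: 39.9
```

```bash
python3 - <<'E'
from h import *
S,T=cam("scene"),cam("top"); s=ctrl.get_state(); print(s["position"],s["tool_rot"],s["grip_width"],s["qd"].round(3),s["time"])
print(R.from_rotvec(s["tool_rot"]).as_matrix().round(3))
a=crop(T["img"],205,205,100,100,4);b=crop(S["img"],250,100,100,100,4)
g=np.clip(np.hstack([a,b]).astype(float)*1.8,0,255).astype(np.uint8); cv2.imwrite("pics/m8.png",g)
E
```

```text
[0.49941525 0.01462733 0.17700989] [ 2.44303888e+00  1.97512014e+00 -1.62453265e-04] 0.13025911570411744 [ 0.001  0.001  0.001 -0.001 -0.    -0.     0.001] 26.675
[[ 0.209  0.978 -0.   ]
 [ 0.978 -0.209 -0.   ]
 [-0.    -0.    -1.   ]]
```

View pics/m8.png

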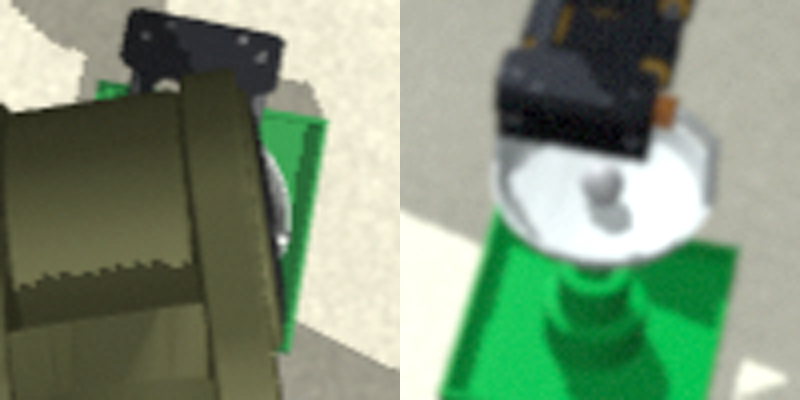

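The dish hangs level above the post, a quarter turn from its start, with the ball central (scene crop (605,185)). The collars stand stacked beneath. I let it settle briefly and hand in.

Call:
{"method": "jog_arm", "body": {
  "rows": "0 0 0 0 0 0 0.9; 0 0 0 0 0 0 0.9; 0 0 0 0 0 0 0.9; 0 0 0 0 0 0 0.9; 0 0 0 0 0 0 0.9"
}}

```text
time: 27.3
position: [0.4994, 0.0146, 0.177]
tool_rot: [2.443, 1.975, -0.0]
ft_force: [-0.5, -0.3, -1.0]
grip_width: 0.132
grip_force: 39.9
```

```bash
python3 -c "
from bench import ticket
print(ticket.close_job())"
```

```text
the job is handed in; nothing more can be done
None
```

I handed the job in at about 27 s (no verdict was returned): both collars looked home on the post in the pictures, and the dish is held level and still about 4–5 cm above the post, a quarter turn from its start with the ball in the middle, and the jar, tin, brush and shoe horn were not touched.

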